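# Shut the loaded thermal cycler and start the run

### The arm

A 6-joint arm with a two-finger parallel gripper is mounted at the origin on the work surface. World frame = base frame: x ahead of the robot, y to its left, z up, the work surface at z = 0. Lengths are in m, angles in rad, forces in N, time in s.
With the tool pointing down it reaches from about 0.35 to 0.85 m from the base axis. Payload 8.1 kg.
Tool frame: the origin (TCP) lies on the mounting face of the last link; the fingertips stand 186 mm ahead of it and the grasp point (between the pads) lies 167 mm ahead of it; z points along the fingers, y is the line along which they close (so a half turn about z gives the same grasp; the last joint's range is limited). The gripper opens to 93 mm and grips with 3 to 60 N. Pads are 15 mm wide; open, the fingers measure 128 mm over their backs; the gripper's body (75 mm by 188 mm) begins 65 mm behind the grasp point.
Start: joints at [-0.085, 0.13, 1.488, -0, 1.523, -0.085], TCP at [0.6, 0, 0.405] pointing down, gripper open.
Joint ranges: [-2.96, 2.96], [-0.89, 2.26], [0.02, 2.5], [-1.34, 4.48], [0, 2.73], [-2.66, 2.66]. Speed limits (rad/s): [2.39, 2.39, 2.79, 3.14, 3.14, 3.14].

### API

Orientations are given as a rotation vector (axis times angle).
In Python, from plant import * gives the robot as it stands. The module is installed in compiled form; this text tells all that it offers.
- The arm moves only by the tool arm_command, never from a script. Its argument "increments" is a list of rows, each a list of 6 numbers: the shift along the tool's x, y, z in units of 0.2 m (1.0 is 0.2 m), then the turn, a rotation vector about the tool's x, y, z in units of pi rad (1.0 is pi rad). A call has exactly 5 rows; each row is the pose to reach, as a shift and turn from the pose commanded when the call began, along the tool's axes at that moment, turning the shorter way round; what a row does not reach only later rows make up. A row lasts 1/8 s, in which the tool goes at most 62.5 mm and 10.7 degrees, less where a joint would pass 70% of its speed; a pose out of reach is approached as far as the arm can. A call with a number of a shift or a turn outside -1 to 1 is refused whole. A call with a gripper value outside its range is refused whole. "fingers" is the closure, from -1 (fully open) to 1 (shut), set as the call begins (left out, the last holds). The fingers move at their own pace and stop on an object; "force" is the grip in N (left out, the last holds). Time passes only in rows, so rows that repeat a pose let the fingers close, or fill a call up. It gives the time, the measured TCP pose, the force, the opening and the grip force at its end, in the units of the state.
- read_state(): the state, without advancing time (a new reading comes with each control period).
- read_camera(name): name is "scene" or "side" or "wrist"; returns a dict with "image" (420x560x3 uint8, red, green, blue), "fx", "fy", "cx", "cy" (pixels), "k1" (the pictures are not rectified: a ray, as slopes to the right and down, at radius r is drawn at 1 + k1 r^2 times it, then the intrinsics apply), "T" (4x4, takes a point from camera to world coordinates). Camera axes: x right, y down, z forward; pixel columns grow to the right and rows downward; lengths in m; the calibration is good to about 2 mm. A picture is of the moment at which its call begins. There is no depth.
- close_job(): hands the job in; it is judged then, once.
The state is a dict: "t": time; "q": joint angles; "dq": joint speeds; "joint_torque": joint torques, N m; "tool_pos": TCP position; "orientation": TCP orientation; "force": force on the tool from outside, world axes, zero at the start; "wrist_torque": the same for the moment, N m; "opening": finger opening in m; "gripper_force": force on a finger pad.
Only numpy, scipy, OpenCV 4.12 (cv2) and the standard library are available. Lean on these libraries where they do the work, as an engineer would, in place of code of your own. Each camera call takes 0.05 s, during which the arm holds its last target. There are 200 camera calls.

### The job

The thermal cycler with the open lid is loaded and ready to run: push its lid down from the outside with your fingertips until it is fully shut, easing it rather than slamming it, then press the green start key on its sloping front panel and take your hand away. Keep off the hot plate on the inside of the lid, do not press the red stop key or press start before the lid is shut, and do not pick up, shift or knock the samples or anything else on the bench.

Things in the scene. Friction and masses are not known exactly. Their poses are not given: they have to be found in the camera images.
- cycler: silver-grey thermal cycler, fixed, 325 mm deep (x), 225 wide (y), 172 high when shut. Origin: centre of its underside, on the bench; x points from its front (screen, keys; faces the robot at yaw 0) to its rear, z up. Front panel rises to the rear at 20 degrees, from 85 mm high at x = -162 to 125 at x = -52; behind it the sample block (top 124 mm) within a rim 130 mm high
- lid (a joint): lid angle, rad: 0 = fully shut (level), grows as the front edge swings up, stop at 1.45; starts open at 1.1 to 1.38. A friction hinge (0.6 N m) holds it wherever it is left; under 8 N near the free edge moves it down. The lid is a slab 170 mm long from hinge to free edge, 190 wide, 40 thick, with a plain flat outside face (top when shut)
- lid_hinge (a point): middle of the hinge line, on the lid's inside face, 120 mm behind the cycler's origin, 132 mm above the bench. Moves with the lid: x points along the lid from free edge to hinge, y along the hinge line (as the cycler's y), z is the lid's outward normal (up when shut); the outside face lies 40 mm out along z
- lid_edge (a point): middle of the free (front) edge of the lid's outside face: 170 mm from the hinge line along the lid and 40 mm out (edge rounded 8 mm). Axes as lid_hinge. Shut, it is 172 mm above the bench and 50 mm in front of the cycler's origin
- hot_plate (a point): centre of the inside face of the lid with its aluminium hot plate and yellow warning label, 164 x 184 mm, moves with the lid; 80 mm from the hinge line, axes as lid_hinge (z points into the lid). Not to be touched
- start_key (a joint): travel of the green start key in m: 0 = up, 0.004 = fully pressed; sprung, 1.4 N to start and 4.2 N fully down, comes back by itself
- start_key_top (a point): centre of the green start key's top; key 22 mm (up the slope) by 26 mm (sideways), 8 mm proud of the panel; z = outward normal of the panel (tilted 20 degrees from vertical towards the front), y = the cycler's y; pressed along -z. At x -110, y -36, z 113 mm in the cycler's frame
- stop_key (a joint): travel of the red stop key in m, the same make as the start key; not to be pressed
- stop_key_top (a point): centre of the red stop key's top face, 48 mm to the right (-y) of the start key
- strip_a: strip of 8 pink-capped sample tubes seated loose in the block, 72 mm along the cycler's y, 7 mm wide, caps standing 5 mm above the block; origin at its underside
- strip_b: a second, blue-capped strip of the same size in the block
- tube_rack: yellow 96-place tube rack, loose, 90 x 125 x 40 mm, beside the cycler; origin at the centre of its underside
- tip_box: blue box of pipette tips, loose, 82 x 122 x 56 mm, on the other side of the cycler; origin at the centre of its underside
- reagent_bottle: amber reagent bottle with blue cap, loose, 62 mm across, 130 mm high; origin at the centre of its underside
- beaker: clear plastic beaker, loose, 72 mm across the rim, 85 mm high; origin at the centre of its underside
- marker: white and blue marker pen lying loose on the bench, 120 mm long, 13 mm thick; origin at its middle
- oil_jar: small jar with red lid, loose, 44 mm across, 34 mm high; origin at the centre of its underside

How it is judged:
By the outcome, as a careful person would: the job done as asked, in the order asked, and still so for the second after the job is handed in, with the robot touching nothing.
It also fails if it takes over 40 s, if anything falls off the work surface, if the arm or the gripper's body presses on something with over 40 N, if the wrist force passes 120 N, or if a joint passes its speed limit or range.

## Working session

There is one attempt and no reset: what is moved stays moved. The work goes in short steps, Python scripts to look and compute and a tool call to move; the robot and the scene stay as the last step left them, time stands still between calls to the robot, and variables do not carry over. Pictures are saved under pics/ and viewed, at most 10 in all, crops included, and the job is handed in when it is done.

Besides the shell and the picture viewer there is one more tool, called after "Emit:" as a command line: name --pt "numbers of a row" for each row, then --argument value for the rest. arm_command: Moves the arm, as the interface text tells. Shifts and turns lie within -1 to 1; 1 stands for 0.2 m of shift or pi rad of turn. Its arguments: {"type":"object","properties":{"increments":{"type":"array","items":{"type":"array","items":{"type":"number","minimum":-1,"maximum":1}}},"fingers":{"type":"number"},"force":{"type":"number"}},"required":["increments"]}

```bash
mkdir -p pics; cat > h.py <<'E'
from plant import *
import numpy as np, cv2
from scipy.spatial.transform import Rotation as R
def ray(c,u,v):
    K=np.array([[c["fx"],0,c["cx"]],[0,c["fy"],c["cy"]],[0,0,1.]])
    p=cv2.undistortPoints(np.array([[[u,v]]],float),K,np.array([c["k1"],0,0,0.]))[0,0]
    d=c["T"][:3,:3]@np.array([p[0],p[1],1]); return c["T"][:3,3],d/np.linalg.norm(d)
def onz(c,u,v,z):
    o,d=ray(c,u,v); return o+d*(z-o[2])/d[2]
def proj(c,P):
    P=np.atleast_2d(P); q=(P-c["T"][:3,3])@c["T"][:3,:3]; s=q[:,:2]/q[:,2:]
    s=s*(1+c["k1"]*(s**2).sum(1,keepdims=True)); return s*[c["fx"],c["fy"]]+[c["cx"],c["cy"]]
def blobs(c,col,amin=25):
    h=cv2.cvtColor(c["image"],cv2.COLOR_RGB2HSV)
    H,S,V=[h[...,i].astype(int) for i in range(3)]
    m={"green":(H>40)&(H<85)&(S>110)&(V>60),"red":((H<8)|(H>172))&(S>140)&(V>80)}[col]
    n,l,s,ce=cv2.connectedComponentsWithStats(m.astype(np.uint8))
    return [(ce[i].round(1).tolist(),int(s[i,4])) for i in range(1,n) if s[i,4]>=amin]
E
python3 - <<'E'
from h import *
ims=[]
for n in ["scene","side","wrist"]:
    c=read_camera(n); np.save(f"{n}.npy",c,allow_pickle=True); cv2.imwrite(f"pics/{n}0.png",c["image"][...,::-1])
    print(n,c["T"].round(3).tolist(),c["fx"],c["k1"],"G",blobs(c,"green"),"R",blobs(c,"red"))
print(read_state())
E
```

```text
scene [[-0.5, 0.524, -0.69, 1.421], [0.866, 0.321, -0.384, 0.447], [0.02, -0.789, -0.614, 0.848], [0.0, 0.0, 0.0, 1.0]] 420.6082527198776 -0.05560528606137506 G [([117.1, 156.8], 113)] R [([543.6, 155.1], 31), ([435.2, 258.0], 175)]
side [[0.884, -0.351, 0.308, 0.291], [-0.467, -0.661, 0.587, -0.586], [-0.003, -0.663, -0.748, 0.87], [0.0, 0.0, 0.0, 1.0]] 391.247062175942 0.030551030765446057 G [([247.8, 267.8], 77)] R [([46.9, 89.7], 47), ([183.3, 160.0], 139), ([251.8, 285.4], 90)]
wrist [[1.0, 0.0, -0.004, 0.599], [-0.001, -0.955, -0.298, 0.083], [-0.003, 0.298, -0.955, 0.382], [0.0, 0.0, 0.0, 1.0]] 327.3482640844299 -0.03451666162413212 G [] R []
{'t': 0.15, 'q': array([-8.53814688e-02,  1.31013484e-01,  1.48900804e+00, -1.85920697e-05,
        1.52298884e+00, -8.53974879e-02]), 'dq': array([-2.75238713e-04, -2.25874683e-03, -2.18033324e-03,  7.69877958e-05,
       -1.54288332e-03, -1.90961590e-03]), 'joint_torque': array([ 8.59073725e-05, -5.60473788e+01, -4.92333663e+01,  7.68201635e-02,
        3.05504061e-02, -1.41810942e-04]), 'tool_pos': array([5.99835002e-01, 4.40164200e-05, 4.03924398e-01]), 'orientation': array([-2.22066417e+00, -2.22070175e+00,  1.45645972e-03]), 'force': array([ 0.53006203, -0.75663775,  0.33886167]), 'wrist_torque': array([ 0.01596854, -0.01642665, -0.03968525]), 'gripper_force': 0.0, 'opening': 0.09303019987074504}
```

View pics/scene0.png

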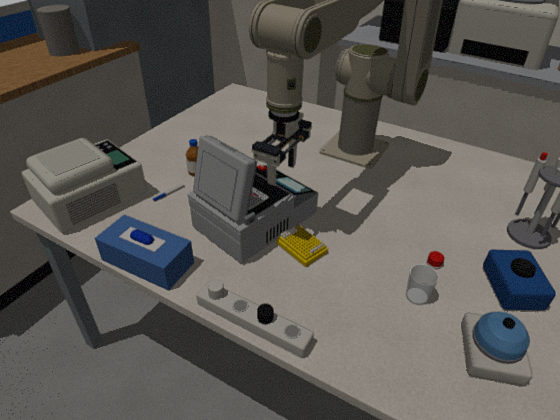

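View pics/side0.png

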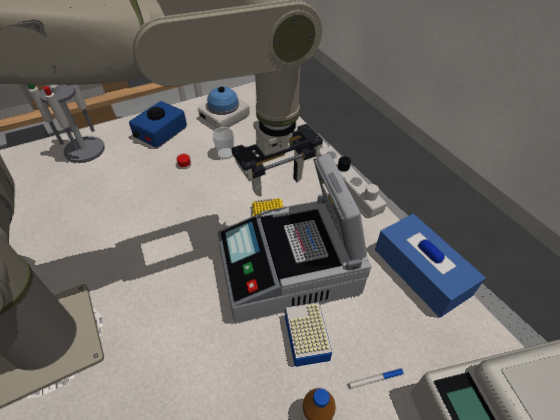

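View pics/wrist0.png

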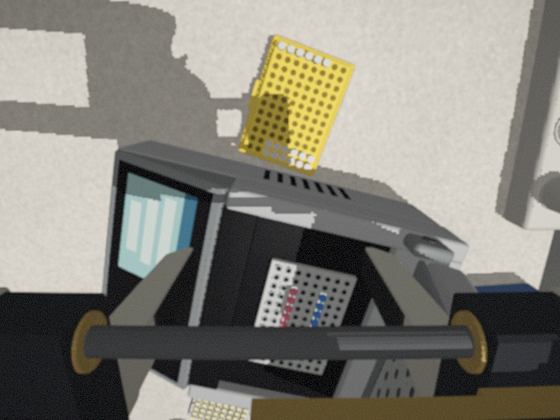

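The three views show the cycler with its lid open (side view: green key (248,268), red key (252,285), lid at about (340,205)). It is yawed somewhat. I'll enlarge the side view and compute the key positions.

```bash
python3 - <<'E'
from h import *
S=np.load("side.npy",allow_pickle=True).item()
g=onz(S,247.8,267.8,.113);r=onz(S,251.8,285.4,.113);print(g,r,np.linalg.norm(g-r), "yaw",np.degrees(np.arctan2(*( (g-r)[[0,1]]*[-1,1]))))
cv2.imwrite("pics/sidez.png",cv2.resize(S["image"][145:325,205:385,::-1],None,fx=3.3,fy=3.3,interpolation=cv2.INTER_CUBIC))
C=np.load("scene.npy",allow_pickle=True).item()
cv2.imwrite("pics/scenez.png",cv2.resize(C["image"][125:265,175:325,::-1],None,fx=4,fy=4,interpolation=cv2.INTER_CUBIC))
E
```

```text
[ 0.46343388 -0.10959149  0.113     ] [ 0.45168525 -0.15581617  0.113     ] 0.047694349277636536 yaw -14.26055772129126
```

View pics/sidez.png

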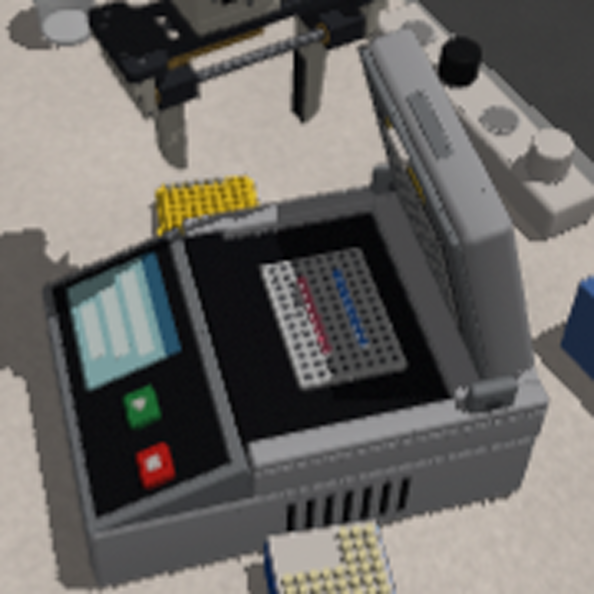

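View pics/scenez.png

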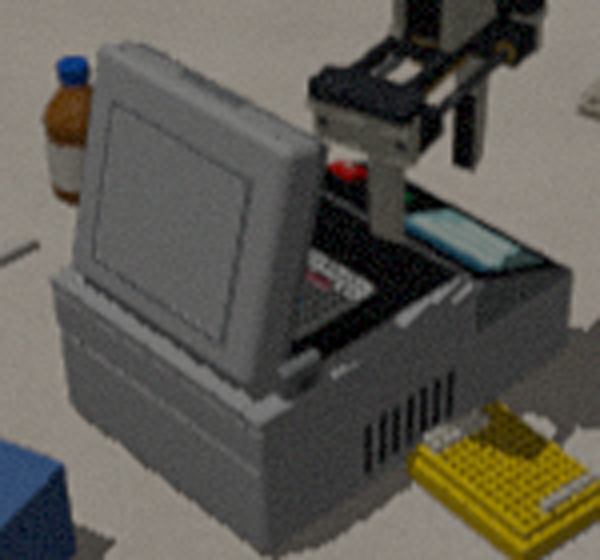

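The zooms show the lid's free edge running from about (204,137) to (254,160) in the scene frame. They also give bottom corners: rear-left (242,263) in the scene frame and front-right (234,321) in the side frame.

```bash
python3 - <<'E'
from h import *
S=np.load("side.npy",allow_pickle=True).item();C=np.load("scene.npy",allow_pickle=True).item()
a=onz(S,233.8,320.8,0);b=onz(C,242,263.3,0);d=b-a
yaw=np.arctan2(d[1],d[0])-np.arctan2(225,325);print(a,b,np.linalg.norm(d),"yaw",np.degrees(yaw),"mid",(a+b)/2)
g=onz(S,247.8,267.8,.113);o2=g-R.from_euler("z",yaw).apply([-.11,-.036,.113]);print("from key",o2)
for y in (-13,-14,-15,-16):
  o=g-R.from_euler("z",y,degrees=True).apply([-.11,-.036,.113])
  W=lambda p:o+R.from_euler("z",y,degrees=True).apply(p)
  print(y,o.round(4),"FR",proj(S,W([-.1625,-.1125,0])).round(1),"RL",proj(C,W([.1625,.1125,0])).round(1))
  for ph in (1.1,1.2,1.3,1.38):
    e=lambda yy,u=-.17,n=.04:[.12+u*np.cos(ph)+n*np.sin(ph),yy,.132-u*np.sin(ph)+n*np.cos(ph)]
    print(ph,proj(C,W([e(-.087),e(.087)])).round(0).tolist(),proj(S,W([e(-.087),e(.087)])).round(0).tolist(),W(e(0)).round(3))
E
```

```text
[ 0.3964919  -0.15879083  0.        ] [ 0.75571278 -0.03346293  0.        ] 0.3804559403370039 yaw -15.461880173940111 mid [ 0.57610234 -0.09612688  0.        ]
from key [ 5.79050268e-01 -1.04220097e-01 -1.38777878e-17]
-13 [ 0.5787 -0.0993 -0.    ] FR [[235.5 325.8]] RL [[242.9 265.8]]
1.1 [[211.0, 133.0], [257.0, 157.0]] [[343.0, 214.0], [314.0, 157.0]] [ 0.655 -0.117  0.302]
1.2 [[206.0, 134.0], [252.0, 159.0]] [[351.0, 211.0], [322.0, 154.0]] [ 0.672 -0.121  0.305]
1.3 [[201.0, 136.0], [247.0, 161.0]] [[360.0, 209.0], [329.0, 153.0]] [ 0.689 -0.125  0.307]
1.38 [[197.0, 138.0], [242.0, 163.0]] [[367.0, 207.0], [335.0, 151.0]] [ 0.702 -0.128  0.307]
-14 [ 0.5789 -0.1013  0.    ] FR [[234.9 325.6]] RL [[241.  265.4]]
1.1 [[211.0, 133.0], [255.0, 157.0]] [[343.0, 215.0], [316.0, 158.0]] [ 0.655 -0.12   0.302]
1.2 [[205.0, 134.0], [250.0, 158.0]] [[352.0, 212.0], [323.0, 155.0]] [ 0.672 -0.124  0.305]
1.3 [[200.0, 135.0], [245.0, 160.0]] [[360.0, 210.0], [331.0, 153.0]] [ 0.689 -0.129  0.307]
1.38 [[196.0, 137.0], [240.0, 163.0]] [[367.0, 209.0], [337.0, 152.0]] [ 0.702 -0.132  0.307
[... 183 characters left out ...]
 [248.0, 158.0]] [[352.0, 214.0], [325.0, 156.0]] [ 0.671 -0.128  0.305]
1.3 [[200.0, 135.0], [243.0, 160.0]] [[361.0, 212.0], [332.0, 154.0]] [ 0.688 -0.133  0.307]
1.38 [[195.0, 136.0], [239.0, 162.0]] [[367.0, 210.0], [338.0, 153.0]] [ 0.702 -0.136  0.307]
-16 [ 0.5791 -0.1053 -0.    ] FR [[233.7 325.1]] RL [[237.3 264.5]]
1.1 [[210.0, 131.0], [252.0, 156.0]] [[343.0, 218.0], [319.0, 159.0]] [ 0.655 -0.127  0.302]
1.2 [[204.0, 132.0], [247.0, 158.0]] [[352.0, 215.0], [326.0, 157.0]] [ 0.671 -0.132  0.305]
1.3 [[199.0, 134.0], [241.0, 160.0]] [[361.0, 213.0], [334.0, 155.0]] [ 0.688 -0.136  0.307]
1.38 [[195.0, 136.0], [237.0, 162.0]] [[368.0, 212.0], [340.0, 155.0]] [ 0.701 -0.14   0.307]
```

Emit:
arm_command --pt "0 0 -0.25 0 0 0" --pt "0 0 -0.5 0 0 0" --pt "0 0 -0.75 0 0 -0.05" --pt "0 0 -0.75 0 0 -0.1" --pt "0 0 -0.75 0 0 -0.15" --fingers 1 --force 20

```text
t: 0.78
tool_pos: [0.6001, -0.0, 0.5555]
orientation: [1.634, 2.682, 0.001]
force: [-0.0, -0.0, -1.2]
opening: 0.0476
gripper_force: 0.0
```

Emit:
arm_command --pt "0 0 0 0 0 -0.055" --pt "0 0 0 0 0 -0.11" --pt "0 0 0 0 0 -0.165" --pt "0 0 0 0 0 -0.22" --pt "0 0 0 0 0 -0.272"

```text
t: 1.4
tool_pos: [0.6, 0.0, 0.5543]
orientation: [-0.375, -3.118, 0.0]
force: [0.9, 0.3, 0.5]
opening: 0.0009
gripper_force: 0.0
```

Emit:
arm_command --pt "0 0 0 0 0 0" --pt "0 0 0 0 0 0" --pt "0 0 0 0 0 0" --pt "0 0 0 0 0 0" --pt "0 0 0 0 0 0"

```text
t: 2.02
tool_pos: [0.6, 0.0, 0.5548]
orientation: [0.385, 3.118, 0.0]
force: [-0.4, 0.0, 0.6]
opening: 0.0005
gripper_force: 0.0
```

```bash
cat >> h.py <<'E'
O=np.array([.579,-.101,0]); RY=R.from_euler("z",-14,degrees=True)
def tip():
    s=read_state(); Q=R.from_rotvec(s["orientation"]); t=s["tool_pos"]+Q.apply([0,0,.186])
    return s,Q,RY.inv().apply(t-O),(RY.inv()*Q).as_matrix()
E
python3 - <<'E'
from h import *
s,Q,t,M=tip();print(s["t"],s["tool_pos"],s["opening"],t.round(4));print(M.round(3))
S=np.array([.15,0,.289]);d=S-t;print("shift tool units",(M.T@d/.2).round(3))
E
```

```text
2.025 [6.00010346e-01 4.82528388e-05 5.54753223e-01] 0.00045412230221785393 [-0.0041  0.1031  0.3688]
[[-1.     0.001  0.   ]
 [ 0.001  1.     0.   ]
 [-0.     0.    -1.   ]]
shift tool units [-0.771 -0.515  0.399]
```

Emit:
arm_command --pt "-0.2 -0.13 0 0 0 0" --pt "-0.4 -0.26 0 0 0 0" --pt "-0.6 -0.39 0 0 0 0" --pt "-0.75 -0.5 0 0 0 0" --pt "-0.85 -0.515 0 0 0 0"

```text
t: 2.65
tool_pos: [0.7407, -0.1436, 0.5537]
orientation: [-0.388, -3.117, 0.0]
force: [-0.1, 0.5, -0.0]
opening: 0.0006
gripper_force: 0.0
```

Emit:
arm_command --pt "0 0 0.05 0 0 0" --pt "0 0 0.1 0 0 0" --pt "0 0 0.15 0 0 0" --pt "0 0 0.2 0 0 0" --pt "0 0 0.2 0 0 0"

```text
t: 3.28
tool_pos: [0.7396, -0.1408, 0.5136]
orientation: [-0.383, -3.116, -0.0]
force: [-0.5, 0.8, -0.3]
opening: 0.0002
gripper_force: 0.0
```

```bash
python3 - <<'E'
from h import *
s,Q,t,M=tip();print(s["t"],s["tool_pos"],s["q"],s["force"],t.round(4));
ims=[]
for n in ["scene","side"]:
    c=read_camera(n);u=proj(c,O+RY.apply(t))[0].astype(int);print(n,u)
    x,y=max(u[0]-70,0),max(u[1]-75,0)
    ims.append(cv2.resize(c["image"][y:y+150,x:x+130,::-1],(390,450),interpolation=cv2.INTER_CUBIC))
cv2.imwrite("pics/b.png",np.hstack(ims))
E
```

```text
3.275 [ 0.73956587 -0.14079264  0.51362429] [-2.56181297e-01  5.72406925e-01  7.49500429e-01 -2.48207053e-06
  1.82147329e+00 -1.58223947e+00] [-0.46758655  0.79776724 -0.26493019] [1.651e-01 2.000e-04 3.276e-01]
scene [204 147]
side [369 167]
```

View pics/b.png

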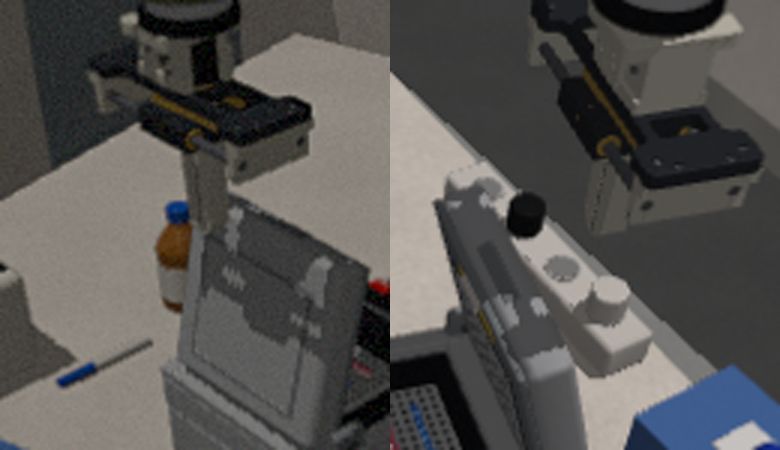

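The tips (side frame around (369,167)) are behind and above the lid's free edge. Next I lower them behind the outside face and approach it.

Emit:
arm_command --pt "0 0 0.08 0 0 0" --pt "0 0 0.16 0 0 0" --pt "0 0 0.225 0 0 0" --pt "0.06 0 0.225 0 0 0" --pt "0.12 0 0.225 0 0 0"

```text
t: 4.0
tool_pos: [0.7164, -0.1353, 0.4687]
orientation: [-0.384, -3.117, -0.0]
force: [0.0, 0.3, -0.4]
opening: 0.0002
gripper_force: 0.0
```

Emit:
arm_command --pt "0.02 0 0 0 0 0" --pt "0.04 0 0 0 0 0" --pt "0.06 0 0 0 0 0" --pt "0.08 0 0 0 0 0" --pt "0.1 0 0 0 0 0"

```text
t: 4.62
tool_pos: [0.6973, -0.1305, 0.4696]
orientation: [0.384, 3.117, -0.0]
force: [3.9, 0.1, -1.9]
opening: 0.0002
gripper_force: 1.7
```

```bash
python3 - <<'E'
from h import *
s,Q,t,M=tip();print(s["t"],s["force"],t.round(4))
p=np.arange(1.3,-.01,-.05)
x=.1275-.14*np.cos(p)+.04*np.sin(p);z=.132+.14*np.sin(p)+.04*np.cos(p)
for a,b,c in zip(p,x,z):print(a.round(2),b.round(4),c.round(4),"units",((t[0]-b)/.2).round(3),((t[2]-c)/.2).round(3))
E
```

```text
4.625 [ 3.90036537  0.10873037 -1.85249059] [ 0.1221 -0.      0.2837]
1.3 0.1286 0.2776 units -0.032 0.03
1.25 0.1213 0.2775 units 0.004 0.031
1.2 0.1141 0.277 units 0.04 0.033
1.15 0.1068 0.2761 units 0.077 0.038
1.1 0.0996 0.2749 units 0.113 0.044
1.05 0.0925 0.2733 units 0.148 0.052
1.0 0.0855 0.2714 units 0.183 0.061
0.95 0.0786 0.2691 units 0.218 0.073
0.9 0.0718 0.2665 units 0.252 0.086
0.85 0.0652 0.2636 units 0.285 0.1
0.8 0.0587 0.2603 units 0.317 0.117
0.75 0.0523 0.2567 units 0.349 0.135
0.7 0.0462 0.2528 units 0.38 0.154
0.65 0.0403 0.2486 units 0.409 0.175
0.6 0.0345 0.2441 units 0.438 0.198
0.55 0.0291 0.2393 units 0.465 0.222
0.5 0.0238 0.2342 units 0.492 0.247
0.45 0.0188 0.2289 units 0.517 0.274
0.4 0.0141 0.2234 units 0.54 0.301
0.35 0.0097 0.2176 units 0.562 0.33
0.3 0.0056 0.2116 units 0.583 0.36
0.25 0.0017 0.2054 units 0.602 0.391
0.2 -0.0018 0.199 units 0.62 0.423
0.15 -0.005 0.1925 units 0.635 0.456
0.1 -0.0078 0.1858 units 0.65 0.489
0.05 -0.0103 0.1789 units 0.662 0.524
-0.0 -0.0125 0.172 units 0.673 0.558
```

Emit:
arm_command --pt "0.025 0 0.002 0 0 0" --pt "0.05 0 0.004 0 0 0" --pt "0.075 0 0.008 0 0 0" --pt "0.1 0 0.012 0 0 0" --pt "0.126 0 0.017 0 0 0"

```text
t: 5.25
tool_pos: [0.6725, -0.1243, 0.4664]
orientation: [0.384, 3.118, -0.0]
force: [2.2, -1.4, -0.9]
opening: 0.0004
gripper_force: 1.6
```

Emit:
arm_command --pt "0.022 0 0.005 0 0 0" --pt "0.044 0 0.011 0 0 0" --pt "0.066 0 0.017 0 0 0" --pt "0.088 0 0.024 0 0 0" --pt "0.109 0 0.031 0 0 0"

```text
t: 5.88
tool_pos: [0.6513, -0.119, 0.46]
orientation: [-0.384, -3.118, 0.0]
force: [1.4, -1.2, 0.0]
opening: 0.0004
gripper_force: 1.3
```

Emit:
arm_command --pt "0.021 0 0.009 0 0 0" --pt "0.042 0 0.018 0 0 0" --pt "0.063 0 0.028 0 0 0" --pt "0.083 0 0.038 0 0 0" --pt "0.103 0 0.048 0 0 0"

```text
t: 6.5
tool_pos: [0.6314, -0.114, 0.4504]
orientation: [-0.384, -3.118, 0.0]
force: [2.9, -1.6, 0.5]
opening: 0.001
gripper_force: 1.2
```

Contact is steady and light, so I continue along the arc.

Emit:
arm_command --pt "0.019 0 0.012 0 0 0" --pt "0.038 0 0.024 0 0 0" --pt "0.057 0 0.036 0 0 0" --pt "0.076 0 0.049 0 0 0" --pt "0.095 0 0.062 0 0 0"

```text
t: 7.12
tool_pos: [0.613, -0.1094, 0.4379]
orientation: [-0.384, -3.118, -0.0]
force: [2.8, -1.4, 0.7]
opening: 0.0001
gripper_force: 1.0
```

Emit:
arm_command --pt "0.018 0 0.014 0 0 0" --pt "0.035 0 0.029 0 0 0" --pt "0.052 0 0.044 0 0 0" --pt "0.069 0 0.059 0 0 0" --pt "0.085 0 0.075 0 0 0"

```text
t: 7.75
tool_pos: [0.5965, -0.1052, 0.4229]
orientation: [-0.384, -3.118, -0.0]
force: [1.4, -0.9, 1.0]
opening: 0.0004
gripper_force: 0.8
```

Emit:
arm_command --pt "0.015 0 0.017 0 0 0" --pt "0.03 0 0.034 0 0 0" --pt "0.045 0 0.052 0 0 0" --pt "0.059 0 0.069 0 0 0" --pt "0.072 0 0.087 0 0 0"

```text
t: 8.38
tool_pos: [0.5826, -0.1018, 0.4055]
orientation: [-0.384, -3.118, -0.0]
force: [0.4, -0.1, 0.6]
opening: -0.0
gripper_force: 0.7
```

```bash
python3 - <<'E'
from h import *
s,Q,t,M=tip();print(s["t"],s["force"],t.round(4))
c=read_camera("side");cv2.imwrite("pics/c.png",cv2.resize(c["image"][145:325,205:385,::-1],None,fx=3,fy=3))
E
```

```text
8.375 [ 0.41111259 -0.12950119  0.64042512] [3.700e-03 1.000e-04 2.195e-01]
```

View pics/c.png

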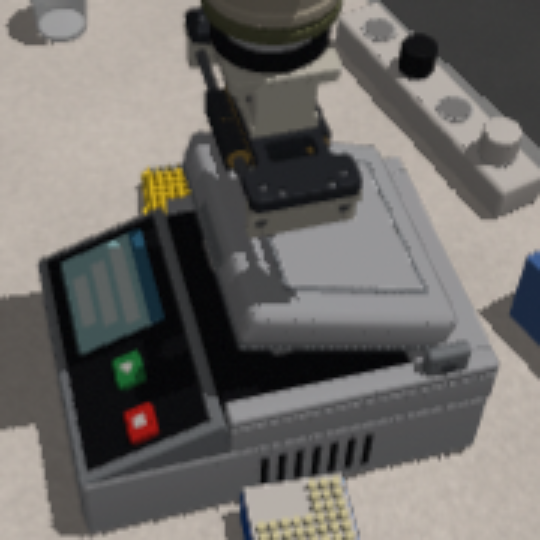

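The lid follows the tips and stands about 0.35 rad open. Its free edge runs from (205,150) to (240,340) in the crop, and the tips are on the outside face. I now ease it down slowly to the end.

Emit:
arm_command --pt "0.013 0 0.019 0 0 0" --pt "0.025 0 0.038 0 0 0" --pt "0.037 0 0.058 0 0 0" --pt "0.048 0 0.078 0 0 0" --pt "0.059 0 0.098 0 0 0"

```text
t: 9.05
tool_pos: [0.5712, -0.099, 0.3858]
orientation: [-0.384, -3.118, 0.0]
force: [1.1, -0.0, 0.8]
opening: 0.0006
gripper_force: 0.6
```

Emit:
arm_command --pt "0.007 0 0.014 0 0 0" --pt "0.013 0 0.028 0 0 0" --pt "0.019 0 0.042 0 0 0" --pt "0.025 0 0.056 0 0 0" --pt "0.03 0 0.069 0 0 0"

```text
t: 9.68
tool_pos: [0.5654, -0.0975, 0.3721]
orientation: [-0.384, -3.118, -0.0]
force: [-0.3, 1.1, 1.8]
opening: 0.0006
gripper_force: 0.6
```

Emit:
arm_command --pt "0.005 0 0.012 0 0 0" --pt "0.01 0 0.024 0 0 0" --pt "0.014 0 0.036 0 0 0" --pt "0.018 0 0.048 0 0 0" --pt "0.022 0 0.06 0 0 0"

```text
t: 10.3
tool_pos: [0.5612, -0.0965, 0.3602]
orientation: [-0.384, -3.118, -0.0]
force: [0.9, 0.4, 0.7]
opening: 0.0002
gripper_force: 0.4
```

Emit:
arm_command --pt "0 0 0.002 0 0 0" --pt "0 0 0.004 0 0 0" --pt "0 0 0.006 0 0 0" --pt "0 0 0.008 0 0 0" --pt "0 0 0.01 0 0 0"

```text
t: 10.92
tool_pos: [0.5612, -0.0964, 0.3584]
orientation: [-0.384, -3.118, 0.0]
force: [-2.4, 0.9, 4.7]
opening: 0.0006
gripper_force: 2.1
```

```bash
python3 -c "
from h import *
s,Q,t,M=tip();print(s['t'],s['force'],t.round(4))"
```

```text
10.925 [-2.44128878  0.94913358  4.72410695] [-1.830e-02  1.000e-04  1.724e-01]
```

Emit:
arm_command --pt "0 0 0.002 0 0 0" --pt "0 0 0.004 0 0 0" --pt "0 0 0.006 0 0 0" --pt "0 0 0.008 0 0 0" --pt "0 0 0.008 0 0 0"

```text
t: 11.55
tool_pos: [0.5612, -0.0964, 0.3583]
orientation: [0.384, 3.118, -0.0]
force: [-7.6, 0.7, 11.7]
opening: 0.0003
gripper_force: 6.0
```

The lid is against its stop: it moved no further while the force rose to 12 N. I lift off and move over towards the key.

Emit:
arm_command --pt "0 0 -0.06 0 0 0" --pt "0 0 -0.2 0 0 0" --pt "0.2 -0.08 -0.25 0 -0.02 0" --pt "0.4 -0.15 -0.25 0 -0.06 0" --pt "0.6 -0.18 -0.25 0 -0.111 0"

```text
t: 12.18
tool_pos: [0.4362, -0.1027, 0.4076]
orientation: [0.342, 2.772, -0.061]
force: [-0.7, 0.4, 0.6]
opening: 0.0008
gripper_force: 0.0
```

Emit:
arm_command --pt "0 0 0 0 0 0" --pt "0 0 0 0 0 0" --pt "0 0 0 0 0 0" --pt "0 0 0 0 0 0" --pt "0 0 0 0 0 0"

```text
t: 12.8
tool_pos: [0.4376, -0.1025, 0.4065]
orientation: [0.342, 2.779, -0.059]
force: [0.6, -0.1, 0.1]
opening: 0.0003
gripper_force: 0.0
```

```bash
python3 - <<'E'
from h import *
s,Q,t,M=tip();print(s["t"],s["force"],t.round(4));print(M.round(3))
n=np.array([-np.sin(np.radians(20)),0,np.cos(np.radians(20))])
K=np.array([-.11,-.036,.113])
for nm in ["wrist","side","scene"]:
    c=read_camera(nm);g=blobs(c,"green");r=blobs(c,"red");print(nm,g,r)
    for q,_ in g: print("key local",RY.inv().apply(onz(c,*q,.113)-O).round(4))
    if nm=="side":cv2.imwrite("pics/d.png",cv2.resize(c["image"][145:325,205:385,::-1],None,fx=3,fy=3))
print("to +20mm:",(M.T@(K+.02*n-t)/.2).round(3))
E
```

```text
12.8 [ 0.56690286 -0.06369009  0.10367379] [-0.0742 -0.0356  0.2314]
[[-0.941  0.     0.337]
 [ 0.     1.     0.   ]
 [-0.337  0.    -0.941]]
wrist [([280.5, 119.2], 823)] [([220.6, 119.5], 833)]
key local [-0.1118 -0.0352  0.113 ]
side [([248.6, 268.6], 61)] [([251.9, 285.4], 87)]
key local [-0.1087 -0.0389  0.113 ]
scene [([117.4, 156.8], 121)] [([435.3, 257.7], 162)]
key local [ 0.1938 -0.4563  0.113 ]
to +20mm: [ 0.369 -0.002  0.397]
```

View pics/d.png

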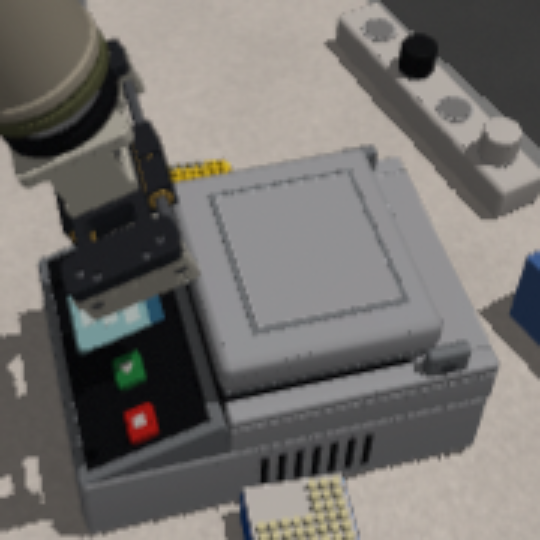

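The picture shows the lid shut flat, with the green key clear at (130,370) and the red key at (142,422) in the crop. The wrist view agrees on the key to 2 mm, so I move above the key along its normal.

Emit:
arm_command --pt "0.15 0 0.05 0 0 0" --pt "0.3 0 0.15 0 0 0" --pt "0.37 0 0.25 0 0 0" --pt "0.37 0 0.35 0 0 0" --pt "0.37 0 0.4 0 0 0"

```text
t: 13.58
tool_pos: [0.3954, -0.092, 0.3055]
orientation: [0.342, 2.778, -0.059]
force: [-0.1, -0.7, 0.9]
opening: 0.0004
gripper_force: 0.0
```

Emit:
arm_command --pt "0 0 0.02 0 0 0" --pt "0 0 0.04 0 0 0" --pt "0 0 0.06 0 0 0" --pt "0 0 0.075 0 0 0" --pt "0 0 0.09 0 0 0"

```text
t: 14.2
tool_pos: [0.4016, -0.0935, 0.2896]
orientation: [0.342, 2.777, -0.06]
force: [0.0, 0.6, -0.8]
opening: -0.0001
gripper_force: 0.0
```

Emit:
arm_command --pt "0 0 0.006 0 0 0" --pt "0 0 0.012 0 0 0" --pt "0 0 0.018 0 0 0" --pt "0 0 0.024 0 0 0" --pt "0 0 0.024 0 0 0"

```text
t: 14.82
tool_pos: [0.4031, -0.0939, 0.2851]
orientation: [0.342, 2.777, -0.059]
force: [-2.3, 1.4, 1.4]
opening: 0.0006
gripper_force: 1.7
```

```bash
python3 - <<'E'
from h import *
s,Q,t,M=tip();n=np.array([-np.sin(np.radians(20)),0,np.cos(np.radians(20))])
print(s["t"],s["force"],t.round(4),"height over key",(t-[-.11,-.036,.113])@n,"along slope",(t-[-.11,-.036,.113])@[n[2],0,-n[0]])
E
```

```text
14.825 [-2.28081381  1.43552642  1.43773429] [-0.1094 -0.0357  0.1101] height over key -0.0029577436810595253 along slope -0.0004791301544565669
```

Contact is made. I press on in small steps until the key bottoms out.

Emit:
arm_command --pt "0 0 0.003 0 0 0" --pt "0 0 0.006 0 0 0" --pt "0 0 0.009 0 0 0" --pt "0 0 0.012 0 0 0" --pt "0 0 0.012 0 0 0"

```text
t: 15.45
tool_pos: [0.4038, -0.0941, 0.2839]
orientation: [0.342, 2.778, -0.06]
force: [-17.2, 4.4, 18.1]
opening: 0.0008
gripper_force: 11.5
```

```bash
python3 -c "
from h import *
s,Q,t,M=tip();print(t.round(4),s['force'],s['force']@Q.apply([0,0,-1]))"
```

```text
[-0.1088 -0.0357  0.1088] [-17.23991467   4.35429492  18.06832044] 23.01477470268085
```

The key is fully down: the force of 23 N is far above the 4.2 N of the spring. I retreat.

Emit:
arm_command --pt "0 0 -0.05 0 0 0" --pt "0 0 -0.15 0 0 0" --pt "0 0 -0.35 0 0 0" --pt "0 0 -0.55 0 0 0" --pt "0 0 -0.7 0 0 0"

```text
t: 16.08
tool_pos: [0.3574, -0.0825, 0.4165]
orientation: [0.342, 2.775, -0.06]
force: [1.3, 0.6, 0.3]
opening: 0.0006
gripper_force: 0.0
```

Emit:
arm_command --pt "0 0 0 0 0 0" --pt "0 0 0 0 0 0" --pt "0 0 0 0 0 0" --pt "0 0 0 0 0 0" --pt "0 0 0 0 0 0"

```text
t: 16.7
tool_pos: [0.3579, -0.0826, 0.4139]
orientation: [0.342, 2.778, -0.059]
force: [-0.0, -0.1, 0.0]
opening: 0.0
gripper_force: 0.0
```

```bash
python3 - <<'E'
from h import *
c=read_camera("side");cv2.imwrite("pics/e.png",cv2.resize(c["image"],(700,525))[...,::-1])
s,Q,t,M=tip();print(s["t"],s["force"],t)
E
```

```text
16.75 [-0.57053564 -0.32874273 -0.20315668] [-0.1561313  -0.03562143  0.23900478]
```

View pics/e.png

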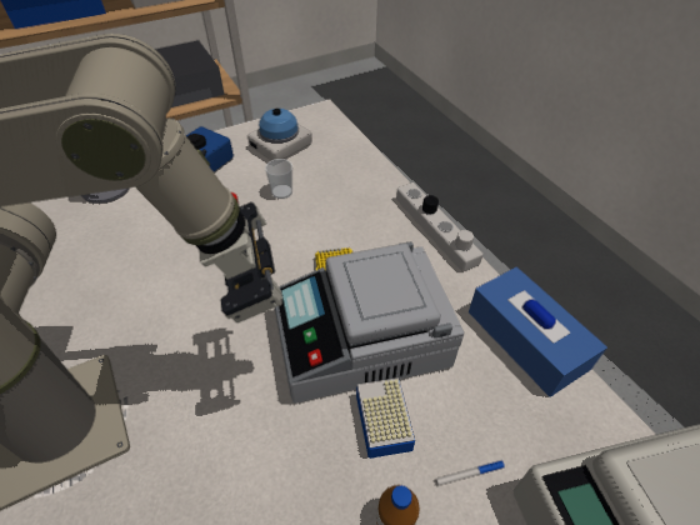

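The final view shows the lid shut (385,290), the keys up at (310,335) and (315,357), the other items undisturbed and the hand clear. I hand the job in.

```bash
python3 -c "
from plant import *
print(close_job())"
```

```text
the job is handed in; nothing more can be done
None
```

I eased the lid down until it stopped, pressed the green start key until it bottomed out, moved the hand clear and handed the job in at about 17 s; `close_job()` returned no verdict, so the result isn't confirmed.

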